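# Close the specimen case over a sold agate

## Task

The agate in the open blue case is sold: close the case for the customer. Using only your fingertips on the outside, fold the standing cover down over the stone, hold it flat and push it home by its black thumb step, so that its edge stays tucked beneath the lip when you let go and the spine stands upright. Do not pinch the cover or reach to its grey lined inside, do not disturb the agate in its nest, and leave everything else on the table where it is.

Things in the scene. Friction and masses are not known exactly. Their poses are not given: they have to be found in the camera images.
- case: Open specimen case, dark blue plastic tray with lighter blue spine and cover, 100 (x) x 124 (y) x 70 (z) mm, stuck down by a 2 mm non-slip mat: it cannot slide. Origin: centre of its underside, on the table. +y points to the spine side, -y to the end wall with the lip, x along both hinges, z up. The spine panel is hinged to the tray at y = +62, z = 8 mm, the cover to the spine's upper edge.
- spine (a joint): Lean of the spine panel (92 mm wide, 54 mm from hinge to hinge), rad: 0 = upright, against a stop; positive = its top leans out to the case's +y. Starts at 0.36 to 0.48. Friction (0.22 N m, about 4 N at its top) keeps it where it is left. Standing it upright carries the cover 19 to 25 mm toward the lip.
- cover (a joint): Angle of the cover to the spine, rad. This plus the spine's value is its rise over level (0 level, 1.57 straight up). Springy: it starts at 1.2 to 1.45; pushed down and let go, it rises again to 0.6 or more unless the lip holds it. Tucked it reads -0.02 to 0.06. While the spine leans, the edge comes down 7 to 15 mm short of the lip; with the spine upright too soon it lands on top of the lip.
- lip_mouth (a point): Middle of the lower edge of the lip at its mouth: y = -46, z = 67 mm in the case's frame. The fixed lip spans the case's width, is 3.5 mm thick and overhangs 16 mm from the outside of the end wall (y = -62); a small flare at its mouth turns up to y = -42, z = 73 mm.
- ledge (a point): Middle of the top of the ledge that carries the cover's edge: y = -39, z = 59.6 mm in the case's frame. It runs from y = -20 mm to the end wall, passing under the lip; the slot between ledge and lip is 7 mm high, the cover 4 mm thick.
- spine_top (a point): Point on the axis of the upper hinge, mid width: between spine and cover, 54 mm from the spine's lower hinge.
- cover_edge (a point): Middle of the cover's free edge, mid thickness, 118.5 mm from the upper hinge. The cover is a blue plate 90 mm wide and 4 mm thick.
- thumb_step (a point): Middle of the top of the black thumb step on the cover's outer face, 82 mm from the upper hinge toward the free edge: a 62 mm wide step whose upright face, 6 mm high, looks to the hinge and can be pushed toward the free edge; behind it a ramp slopes down to the cover's free edge. This point is 8 mm over the middle plane of the cover.
- lining: Grey lining on the inside face of the cover (82 x 110 mm, reaching to 3 mm from the free edge). It must not be touched by the fingers. Origin on the upper hinge.
- agate_a: Orange banded agate, 40 x 52 x 28 mm, lying in the foam nest of the open case; its top is well below the closed cover.
- closed_case: A case of the same kind, already closed, fixed, 100 x 124 x 70 mm: shows the finished state. Leave alone.
- torch: Black torch, 110 mm long, 29 mm thick, lying. Leave alone.
- caliper: Steel vernier caliper, 220 x 70 x 10 mm. Leave alone.
- loupe: Folding loupe, 70 x 31 x 13 mm. Leave alone.
- flint_b: Black polished stone, 42 x 56 x 30 mm. Leave alone.
- plum_stone: Plum-coloured pebble, 36 x 44 x 30 mm. Leave alone.
- river_b: Small pale pebble, 26 x 34 x 20 mm. Leave alone.
- tweezers: Steel tweezers, 113 mm long. Leave alone.

How it is judged:
At the end, for the whole second after the job is handed in: The cover lies over the agate with its free edge at least 5 mm beneath the lip and below the lip's underside, the spine upright to within 0.09 rad, the cover at rest, held by the lip alone; the agate within 10 mm of where it lay (value of joint spine below 0.09 rad and value of joint cover below 0.1 rad and y of cover_edge in the frame of case below -0.051 m and z of cover_edge in the frame of case between 0.057 and 0.067 m and velocity of joint cover between -0.1 and 0.1 rad/s and distance of agate_a from where it was at the start of the episode below 0.01 m); the robot touches nothing.
It fails at once if the fingers touch the lined inside of the cover (it is pinched or pulled instead of pushed from outside) (contact force between the fingers and lining above 0.5 N).
It fails at once if the agate is touched, lifted or moved in its nest (contact force between the fingers and agate_a above 0.5 N or distance of agate_a from where it was at the start of the episode above 0.012 m).
It fails at once if something else on the table is moved by more than 15 mm (distance of any of torch, caliper, loupe, flint_b, plum_stone, river_b, tweezers from where it was at the start of the episode above 0.015 m).
It fails at once if the closed case is pushed about (contact force between the arm and closed_case above 5 N).
It also fails if it takes over 45 s, if anything falls off the work surface, if the arm or the gripper's body presses on something with over 40 N, if the wrist force passes 120 N, or if a joint passes its speed limit or range.

## Robot

A 7-joint arm with a two-finger parallel gripper is mounted at the origin on a cart in front of the work surface, level with it; the furniture and walls round the work are solid. World frame = base frame: x ahead of the robot, y to its left, z up, the work surface at z = 0. Lengths are in m, angles in rad, forces in N, time in s.
With the tool pointing down it reaches from about 0.425 to 0.875 m from the base axis. Payload 4.7 kg.
Tool frame: the origin (TCP) lies at the centre of the arm's flange, where the gripper is bolted on; the fingertips stand 182 mm ahead of it and the grasp point (between the pads) lies ahead of it (ctrl.hold_point_z is the z of the grasp point in the tool frame, in m); z points along the fingers, y is the direction in which the jaws open and shut (so a half turn about z gives the same grasp; the last joint's range is limited). The gripper opens to 87 mm and grips with 3 to 60 N. Pads are 19 mm wide; open, the fingers measure 117 mm over their backs; the gripper's body (75 mm by 190 mm) begins 51 mm behind the grasp point.
Start: joints at [1.235, 0.321, -0.07, 1.45, 0.023, 1.371, -0.057], TCP at [0.223, -0.611, 0.405] pointing down, gripper open.
Joint ranges: [-2.86, 2.86], [-0.3, 2.09], [-1.38, 1.24], [0.06, 2.45], [-1.56, 4.7], [0.09, 2.05], [-2.69, 2.69]. Speed limits (rad/s): [2.57, 2.57, 3.14, 3.14, 3.14, 3.14, 3.14].

## Interface

Orientations are given as a rotation vector (axis times angle).
In Python, from bench import get_state, imaging, workorder, ctrl gives the robot as it stands.
- The arm moves only by the tool step_arm, never from a script. Its argument "increments" is a list of rows, each an object of numbers: "claw": the opening, from 0 (shut) to 1 (fully open); "tx", "ty", "tz": the shift along the tool's x, y, z in m; "spin": the turn about the tool's z in degrees. A call has 1 to 8 rows; each row is the pose to reach, as a shift and turn from the pose commanded when the call began, along the tool's axes at that moment; what a row does not reach only later rows make up. A row lasts 1/12 s, in which the tool goes at most 41.7 mm and 7.16 degrees, less where a joint would pass 70% of its speed; a pose out of reach is approached as far as the arm can. A call with a gripper value outside its range is refused whole. The fingers move at their own pace and stop on an object; "force" is the grip in N (left out, the last holds). Time passes only in rows, so rows that repeat a pose let the fingers close. It gives the time, the measured TCP pose, the force and the opening at its end, in the units of the state.
- get_state(): the state, without advancing time (a new reading comes with each control period).
- imaging.get_image(name): name is "side" or "top" or "wrist"; returns the picture (420x560x3 uint8, blue, green, red); there is no depth.
- imaging.camera_params(name): a dict with "intrinsics" (3x3 intrinsics, pixels), "camera_from_world" (4x4, takes a point from world to camera coordinates). Camera axes: x right, y down, z forward; pixel columns grow to the right and rows downward; lengths in m; the calibration is good to about 2 mm. A picture is of the moment at which its call begins: read the wrist's pose just before it. camera_params takes no time and is no camera call; for the wrist camera it gives the pose at the moment of the call.
- workorder.close_job(): hands the job in, once; it reports no verdict.
The state is a dict: "time": time; "joint_positions": joint angles; "qd": joint speeds; "joint_torque": joint torques, N m; "position": TCP position; "tool_rot": TCP orientation; "ft_force": force on the tool from outside, world axes, zero at the start; "torque": the same for the moment, N m; "grip_width": opening from 0.0 (shut) to 1.0 (fully open).
Only numpy, scipy, OpenCV 4.12 (cv2) and the standard library are available. Lean on these libraries where they do the work, as an engineer would, in place of code of your own. Each camera call takes 0.05 s, during which the arm holds its last target. There are 200 camera calls.

## Working session

There is one attempt and no reset: what is moved stays moved. The work goes in short steps, Python scripts to look and compute and a tool call to move; the robot and the scene stay as the last step left them, time stands still between calls to the robot, and variables do not carry over. Pictures are saved under pics/ and viewed, on a budget of 10 in all, crops included, one or two more only if the job needs it, and the job is handed in when it is done.

Besides the shell and the picture viewer there is one more tool, called after "Call:" by a JSON object that holds its "api" and its "payload", one argument or row to a line. step_arm: Moves the arm, as the interface text tells. Its arguments: {"type":"object","properties":{"increments":{"type":"array"},"force":{"type":"number"}},"required":["increments"]}

```bash
mkdir -p pics; ls
python3 - <<'E'
from bench import get_state, imaging, workorder, ctrl
import cv2,numpy as np
print(get_state(), ctrl.hold_point_z)
for n in("side","top"):
    im=imaging.get_image(n); cv2.imwrite(f"pics/{n}0.png",im)
    p=imaging.camera_params(n); print(n,p)
E
```

```text
pics
{'time': 0.0, 'joint_positions': array([ 1.23508382,  0.32179715, -0.07008008,  1.45167369,  0.0226283 ,
        1.37077675, -0.05688564]), 'qd': array([ 0.00025564, -0.00103932, -0.00010249, -0.00054948,  0.00068347,
       -0.00015397, -0.00033489]), 'joint_torque': array([ 3.74984247e-04, -4.91285813e+01, -4.03802712e-01, -3.12533748e+01,
       -6.38090051e-02,  4.37116460e-02,  1.75293439e-04]), 'position': array([ 0.22266124, -0.6104543 ,  0.4036786 ]), 'tool_rot': array([-3.09186254e+00, -5.46442573e-01,  7.05237797e-04]), 'ft_force': array([0.33434847, 0.62562562, 0.27837538]), 'torque': array([-0.0358407 ,  0.02305136,  0.02810004]), 'grip_width': 1.0052322436651242} 0.1635
side {'intrinsics': array([[405.421909  ,   0.        , 276.4004205 ],
       [  0.        , 405.421909  , 214.34557821],
       [  0.        ,   0.        ,   1.        ]]), 'camera_from_world': array([[ 0.99332126, -0.1130493 , -0.02308078, -0.4824888 ],
       [-0.06813964, -0.41332888, -0.90802876,  0.17069934],
       [ 0.09311206,  0.90353699, -0.4182715 ,  0.71186572],
       [ 0.        ,  0.        ,  0.        ,  1.        ]])}
top {'intrinsics': array([[396.01367563,   0.        , 275.05366788],
       [  0.        , 396.01367563, 210.09675948],
       [  0.        ,   0.        ,   1.        ]]), 'camera_from_world': array([[ 0.02827076, -0.99895712,  0.03585296,  0.12093989],
       [-0.98494166, -0.03395823, -0.16951924,  0.50464301],
       [ 0.17055995, -0.03052064, -0.98487451,  0.85589062],
       [ 0.        ,  0.        ,  0.        ,  1.        ]])}
```

View pics/side0.png

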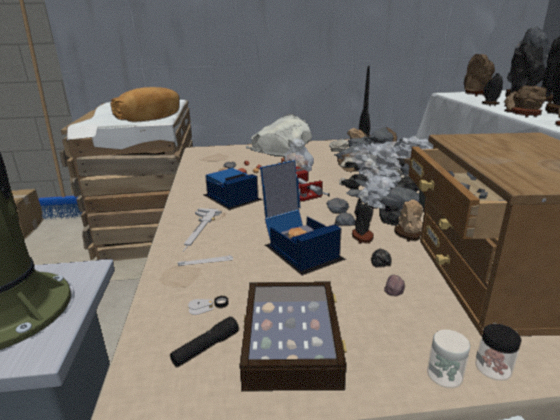

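View pics/top0.png

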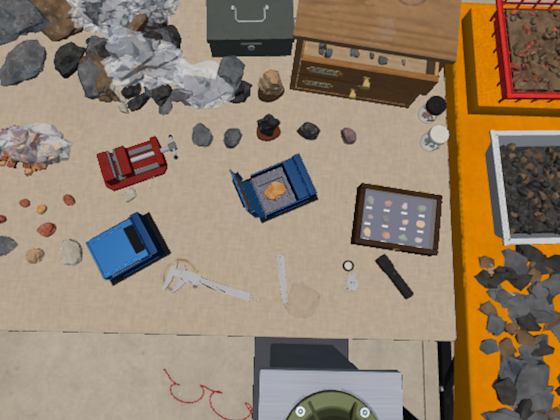

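The top view shows the open case at about (275,190). Its lip is on the right (world -y) and the standing cover is on the left (~240,195). The closed case is at (125,247). The side view shows the case at (305,240) with the cover's lining facing the camera. Next I'll take an enlarged crop.

Run:
```python
import cv2,numpy as np
a=cv2.imread("pics/top0.png")[145:230,220:330]; b=cv2.imread("pics/side0.png")[150:280,240:350]
a=cv2.resize(a,None,fx=3.6,fy=3.6,interpolation=cv2.INTER_CUBIC); b=cv2.resize(b,None,fx=3.6,fy=3.6,interpolation=cv2.INTER_CUBIC)
o=np.zeros((470,800,3),np.uint8); o[:a.shape[0],:396]=a; o[:b.shape[0],400:796]=b
o=cv2.convertScaleAbs(o,alpha=1.6)
cv2.imwrite("pics/crop.png",o)
```

```text
(no output)
```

View pics/crop.png

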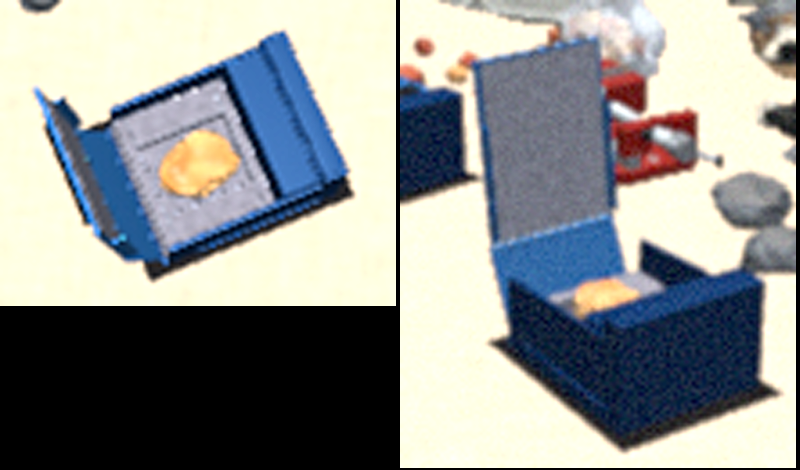

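```bash
cat > h.py <<'E'
import numpy as np
from bench import imaging
def ray(n,px):
    p=imaging.camera_params(n);T=p["camera_from_world"];R=T[:3,:3];c=-R.T@T[:3,3]
    return c,R.T@np.linalg.solve(p["intrinsics"],[px[0],px[1],1.])
def onz(n,px,z):
    c,d=ray(n,px); return c+d*(z-c[2])/d[2]
def onplane(n,px,o,nv):
    c,d=ray(n,px); return c+d*(((o-c)@nv)/(d@nv))
def tri(p1,p2):
    c1,d1=ray("top",p1);c2,d2=ray("side",p2)
    s=np.linalg.lstsq(np.c_[d1,-d2],c2-c1,rcond=None)[0];a=c1+d1*s[0];b=c2+d2*s[1]
    return (a+b)/2,np.linalg.norm(a-b)
T=lambda u,v:(220+u/3.6,145+v/3.6)
S=lambda u,v:(240+(u-400)/3.6,150+v/3.6)
E
cat > m.py <<'E'
from h import *
np.set_printoptions(precision=4,suppress=True)
A=onz("top",T(280,32),.0705);B=onz("top",T(348,178),.0705)
print("A",A,"B",B,"w",np.linalg.norm(A-B))
A2=onz("side",S(762,283),.0705);print("A side?",A2)
x=(A-B)/np.linalg.norm(A-B)
# tray spine-side corners at wall top
for q in((110,110),(163,265)): print("spine side corner z.05-.06",onz("top",T(*q),.058))
print(onz("side",S(610,330),.0705), onz("side",S(508,280),.06))
print("hinge side-view", [onz("side",S(*q),.057) for q in((495,245),(610,215))])
print("edge side-view z.174", [onz("side",S(*q),.174) for q in((475,62),(598,38))])
print("edge tri", tri(T(38,92),S(598,38)),tri(T(97,232),S(475,62)))
E
python3 m.py
```

```text
A [0.6254 0.0902 0.0705] B [0.5338 0.0465 0.0705] w 0.10149134259519922
A side? [0.6273 0.0851 0.0705]
spine side corner z.05-.06 [0.5746 0.1946 0.058 ]
spine side corner z.05-.06 [0.4778 0.1583 0.058 ]
[0.5344 0.0441 0.0705] [0.4886 0.1323 0.06  ]
hinge side-view [array([0.486 , 0.1877, 0.057 ]), array([0.5634, 0.2208, 0.057 ])]
edge side-view z.174 [array([0.4786, 0.1932, 0.174 ]), array([0.5569, 0.2264, 0.174 ])]
edge tri (array([0.5554, 0.2298, 0.1724]), np.float64(0.004250481979884415)) (array([0.4779, 0.1948, 0.1733]), np.float64(0.0016132073261368712))
```

Call:
{"api": "step_arm", "payload": {
  "increments": [
    {"claw": 0,"tx": 0.29,"ty": -0.14,"tz": 0,"spin": -57},
    {"claw": 0,"tx": 0.29,"ty": -0.14,"tz": 0,"spin": -57},
    {"claw": 0,"tx": 0.29,"ty": -0.14,"tz": 0,"spin": -57},
    {"claw": 0,"tx": 0.29,"ty": -0.14,"tz": 0,"spin": -57},
    {"claw": 0,"tx": 0.29,"ty": -0.14,"tz": 0,"spin": -57},
    {"claw": 0,"tx": 0.29,"ty": -0.14,"tz": 0,"spin": -57},
    {"claw": 0,"tx": 0.29,"ty": -0.14,"tz": 0,"spin": -57},
    {"claw": 0,"tx": 0.29,"ty": -0.14,"tz": 0,"spin": -57}
  ]
}}

```text
time: 0.77
position: [0.4497, -0.376, 0.4046]
tool_rot: [-2.448, -1.968, -0.002]
ft_force: [0.6, 0.1, 0.2]
grip_width: 0.481
```

```bash
cat > go.py <<'E'
import sys,numpy as np
from bench import get_state
from scipy.spatial.transform import Rotation as R
np.set_printoptions(precision=4,suppress=True)
a=np.deg2rad(23.3);X=np.array([np.cos(a),np.sin(a),0]);Y=np.array([-np.sin(a),np.cos(a),0]);O=np.array([.5557,.1226,0])
s=get_state();Rt=R.from_rotvec(s["tool_rot"]).as_matrix()
p=s["position"]+Rt@[0,0,.182]
print("t",s["time"],"tip case x,y,z",(p-O)@X,(p-O)@Y,p[2],"world",s["position"],"F case",s["ft_force"]@X,s["ft_force"]@Y,s["ft_force"][2],"grip",s["grip_width"])
print("tilt",Rt[:,2],"q",s["joint_positions"])
yw=np.rad2deg(np.arctan2(Rt[1,1],Rt[0,1]));print("tool y ang",yw,"spin needed",yw-23.3)
if len(sys.argv)>3:
    c=[float(v) for v in sys.argv[1:4]];g=O+c[0]*X+c[1]*Y+[0,0,c[2]]
    d=Rt.T@(g-p);print("inc",d,"norm",np.linalg.norm(d))
E
python3 go.py 0 0.135 0.22
```

```text
t 0.7667 tip case x,y,z -0.29431033849991745 -0.4158085875004024 0.22260179283669143 world [ 0.4497 -0.376   0.4046] F case 0.6023874423974268 -0.12114257638685937 0.19660457249577223 grip 0.4806731604880354
tilt [ 0.0008  0.0014 -1.    ] q [ 0.9728  0.2065 -0.3702  1.6055  0.0746  1.3439  0.3766]
tool y ang -12.391513927148699 spin needed -35.6915139271487
inc [ 0.6191 -0.0823  0.0035] norm 0.6245121654043976
```

Call:
{"api": "step_arm", "payload": {
  "increments": [
    {"claw": 0,"tx": 0.32,"ty": -0.043,"tz": -0.02,"spin": -35.7},
    {"claw": 0,"tx": 0.32,"ty": -0.043,"tz": -0.02,"spin": -35.7},
    {"claw": 0,"tx": 0.32,"ty": -0.043,"tz": -0.02,"spin": -35.7},
    {"claw": 0,"tx": 0.32,"ty": -0.043,"tz": -0.02,"spin": -35.7},
    {"claw": 0,"tx": 0.32,"ty": -0.043,"tz": -0.02,"spin": -35.7},
    {"claw": 0,"tx": 0.32,"ty": -0.043,"tz": -0.02,"spin": -35.7},
    {"claw": 0,"tx": 0.32,"ty": -0.043,"tz": -0.02,"spin": -35.7},
    {"claw": 0,"tx": 0.32,"ty": -0.043,"tz": -0.02,"spin": -35.7}
  ]
}}

```text
time: 1.43
position: [0.4767, -0.0544, 0.4249]
tool_rot: [1.736, 2.618, 0.0]
ft_force: [0.6, 0.1, -0.3]
grip_width: 0.007
```

```bash
python3 go.py 0 0.135 0.23
```

```text
t 1.4333 tip case x,y,z -0.14249618133943906 -0.13128315104423255 0.24285002920592405 world [ 0.4767 -0.0544  0.4249] F case 0.6272780195560095 -0.12104570797577918 -0.3264374535708999 grip 0.006621109051455299
tilt [ 0.0001  0.0001 -1.    ] q [ 0.7435 -0.035  -0.6625  1.8063 -0.0221  1.3628  0.4856]
tool y ang 22.90270447919621 spin needed -0.39729552080379094
inc [0.2673 0.1406 0.0129] norm 0.3022862905871865
```

Call:
{"api": "step_arm", "payload": {
  "increments": [
    {"claw": 0,"tx": 0.267,"ty": 0.14,"tz": 0,"spin": 0},
    {"claw": 0,"tx": 0.267,"ty": 0.14,"tz": 0,"spin": -0.4},
    {"claw": 0,"tx": 0.267,"ty": 0.14,"tz": 0,"spin": -0.4},
    {"claw": 0,"tx": 0.267,"ty": 0.14,"tz": 0,"spin": -0.4},
    {"claw": 0,"tx": 0.267,"ty": 0.14,"tz": 0,"spin": -0.4},
    {"claw": 0,"tx": 0.267,"ty": 0.14,"tz": 0,"spin": -0.4},
    {"claw": 0,"tx": 0.267,"ty": 0.14,"tz": 0,"spin": -0.4},
    {"claw": 0,"tx": 0.267,"ty": 0.14,"tz": 0,"spin": -0.4}
  ]
}}

```text
time: 2.1
position: [0.5009, 0.2491, 0.4247]
tool_rot: [-1.717, -2.626, -0.006]
ft_force: [-1.2, -0.1, 0.1]
grip_width: 0.007
```

```bash
python3 go.py 0 0.135 0.128;  python3 - <<'E'
from bench import imaging
import cv2,numpy as np
w=imaging.get_image("wrist");s=imaging.get_image("side")[130:290,230:360]
o=np.zeros((400,790,3),np.uint8)
w=cv2.resize(w,(465,349));s=cv2.resize(s,None,fx=2.48,fy=2.48,interpolation=cv2.INTER_CUBIC)
o[:349,:465]=w;o[:s.shape[0],467:467+s.shape[1]]=s
cv2.imwrite("pics/b.png",cv2.convertScaleAbs(o,alpha=1.4))
E
```

```text
t 2.1 tip case x,y,z -4.5041954096125975e-05 0.13883230557642576 0.24272870479937386 world [0.5009 0.2491 0.4247] F case -1.0955419950489556 0.385280861512111 0.09897992614661627 grip 0.0069950076823972075
tilt [-0.0011  0.0055 -1.    ] q [ 0.3305  0.2235 -0.9582  1.6252  0.1804  1.387  -0.2358]
tool y ang 23.655299415985628 spin needed 0.35529941598562687
inc [-0.0045 -0.0001  0.1147] norm 0.11479270142195715
```

View pics/b.png

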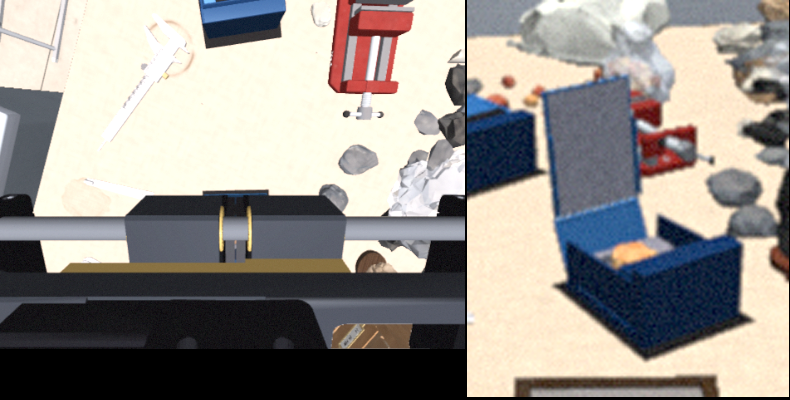

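Call:
{"api": "step_arm", "payload": {
  "increments": [
    {"claw": 0,"tx": -0.004,"ty": 0,"tz": 0.04,"spin": 0.3},
    {"claw": 0,"tx": -0.004,"ty": 0,"tz": 0.08,"spin": 0.3},
    {"claw": 0,"tx": -0.004,"ty": 0,"tz": 0.105,"spin": 0.3},
    {"claw": 0,"tx": -0.004,"ty": 0,"tz": 0.115,"spin": 0.3},
    {"claw": 0,"tx": -0.004,"ty": 0,"tz": 0.115,"spin": 0.3}
  ]
}}

```text
time: 2.62
position: [0.5041, 0.2361, 0.3072]
tool_rot: [-1.739, -2.614, 0.007]
ft_force: [0.3, -0.3, 0.8]
grip_width: 0.007
```

```bash
python3 go.py 0 0.135 0.128
python3 - <<'E'
import numpy as np
for sp in(.45,):
  H=np.array([62+54*np.sin(sp),8+54*np.cos(sp)])
  for th in(1.65,1.5,1.3,1.1,.9,.7,.5,.3,.15,.04):
    r=74;P=H+r*np.array([-np.cos(th),np.sin(th)])+2*np.array([np.sin(th),np.cos(th)])
    St=H+82*np.array([-np.cos(th),np.sin(th)])+8*np.array([np.sin(th),np.cos(th)])
    print(th,"corner",P.round(1),"step top",St.round(1),"finger centre y",round(max(P[0],St[0] if St[1]>P[1] else -99)+9.5,1))
E
```

```text
t 2.6167 tip case x,y,z -0.003433738401470567 0.12459314495752613 0.1251986736069835 world [0.5041 0.2361 0.3072] F case 0.17451816030461328 -0.404469767333641 0.8141525224097519 grip 0.006529860242949285
tilt [-0.0047 -0.0026 -1.    ] q [ 0.2999  0.3192 -0.9142  1.78    0.2716  1.1813 -0.299 ]
tool y ang 22.72721339760207 spin needed -0.5727866023979296
inc [ 0.0104  0.0033 -0.0028] norm 0.011311083981874111
1.65 corner [ 93.3 130.2] step top [100.  137.7] finger centre y 109.5
1.5 corner [ 82.2 130.6] step top [ 87.7 139. ] finger centre y 97.2
1.3 corner [ 67.6 128.5] step top [ 71.3 137.8] finger centre y 80.8
1.1 corner [ 53.7 123.5] step top [ 55.4 133.3] finger centre y 64.9
0.9 corner [ 41.1 115.8] step top [ 40.8 125.8] finger centre y 50.6
0.7 corner [ 30.2 105.8] step top [ 27.9 115.6] finger centre y 39.7
0.5 corner [21.5 93.9] step top [ 17.4 103. ] finger centre y 31.0
0.3 corner [15.4 80.4] step top [ 9.5 88.5] finger centre y 24.9
0.15 corner [12.6 69.7] step top [ 5.6 76.8] finger centre y 22.1
0.04 corner [11.6 61.6] step top [ 3.9 67.9] finger centre y 21.1
```

Call:
{"api": "step_arm", "payload": {
  "increments": [
    {"claw": 0,"tx": -0.008,"ty": 0.003,"tz": -0.004},
    {"claw": 0,"tx": -0.016,"ty": 0.003,"tz": -0.005},
    {"claw": 0,"tx": -0.022,"ty": 0.003,"tz": -0.005},
    {"claw": 0,"tx": -0.028,"ty": 0.003,"tz": -0.005},
    {"claw": 0,"tx": -0.034,"ty": 0.003,"tz": -0.005},
    {"claw": 0,"tx": -0.04,"ty": 0.003,"tz": -0.004},
    {"claw": 0,"tx": -0.044,"ty": 0.003,"tz": -0.004},
    {"claw": 0,"tx": -0.044,"ty": 0.003,"tz": -0.004}
  ]
}}

```text
invalid input at $.increments[0]: expected keys claw, tx, ty, tz, spin
```

```bash
python3 go.py 0 0.065 0.123
python3 - <<'E'
from bench import imaging
import cv2,numpy as np
t=imaging.get_image("top")[135:235,210:340];s=imaging.get_image("side")[110:290,230:360]
o=np.zeros((540,800,3),np.uint8)
t=cv2.resize(t,None,fx=3.1,fy=3.1,interpolation=cv2.INTER_CUBIC);s=cv2.resize(s,None,fx=3,fy=3,interpolation=cv2.INTER_CUBIC)
o[:t.shape[0],:t.shape[1]]=t;o[:s.shape[0],407:407+s.shape[1]]=s
cv2.imwrite("pics/c.png",cv2.convertScaleAbs(o,alpha=1.5))
E
```

```text
t 2.6167 tip case x,y,z -0.003433738401470567 0.12459314495752613 0.1251986736069835 world [0.5041 0.2361 0.3072] F case 0.17451816030461328 -0.404469767333641 0.8141525224097519 grip 0.006529860242949285
tilt [-0.0047 -0.0026 -1.    ] q [ 0.2999  0.3192 -0.9142  1.78    0.2716  1.1813 -0.299 ]
tool y ang 22.72721339760207 spin needed -0.5727866023979296
inc [-0.0596  0.004   0.0022] norm 0.05973246731023674
```

View pics/c.png

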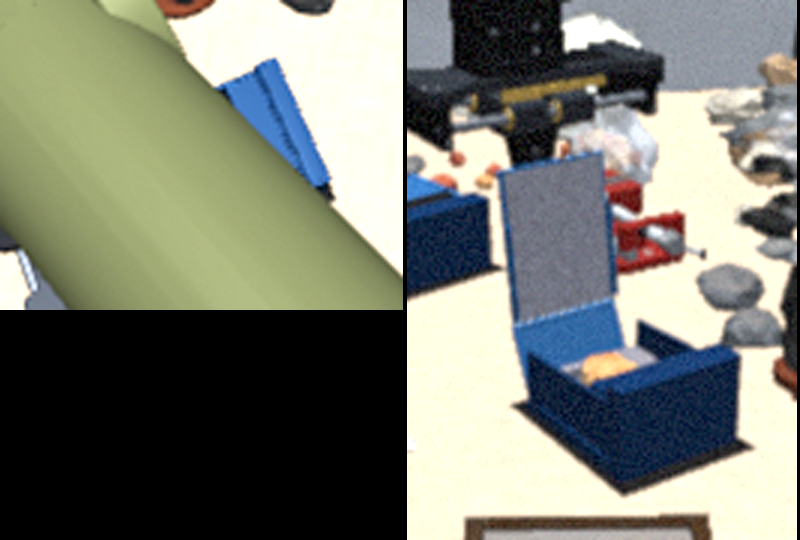

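The move was refused because each row needs the spin key. The picture shows the closed fingers behind the cover, about centred, with everything still in place. I'll resend it with spin.

Call:
{"api": "step_arm", "payload": {
  "increments": [
    {"claw": 0,"tx": -0.008,"ty": 0.003,"tz": -0.004,"spin": -0.5},
    {"claw": 0,"tx": -0.016,"ty": 0.003,"tz": -0.005,"spin": -0.5},
    {"claw": 0,"tx": -0.022,"ty": 0.003,"tz": -0.005,"spin": -0.5},
    {"claw": 0,"tx": -0.028,"ty": 0.003,"tz": -0.005,"spin": -0.5},
    {"claw": 0,"tx": -0.034,"ty": 0.003,"tz": -0.005,"spin": -0.5},
    {"claw": 0,"tx": -0.04,"ty": 0.003,"tz": -0.004,"spin": -0.5},
    {"claw": 0,"tx": -0.044,"ty": 0.003,"tz": -0.004,"spin": -0.5},
    {"claw": 0,"tx": -0.044,"ty": 0.003,"tz": -0.004,"spin": -0.5}
  ]
}}

```text
time: 3.38
position: [0.5248, 0.1977, 0.3134]
tool_rot: [1.728, 2.623, -0.001]
ft_force: [0.3, -0.0, 0.0]
grip_width: 0.002
```

```bash
python3 go.py 0 0.065 0.123
cat > side.py <<'E'
import sys
from bench import imaging
import cv2,numpy as np
s=imaging.get_image("side");cv2.imwrite(f"pics/raw_{sys.argv[1]}.png",s)
s=cv2.resize(s[150:290,230:360],None,fx=4.2,fy=4.2,interpolation=cv2.INTER_CUBIC)
cv2.imwrite(f"pics/{sys.argv[1]}.png",cv2.convertScaleAbs(s,alpha=1.6))
E
python3 side.py d
```

```text
t 3.3833 tip case x,y,z 0.0012590432444341164 0.08108913668192255 0.13142124214015535 world [0.5248 0.1977 0.3134] F case 0.25086939967244487 -0.15560263989359563 0.01716010642958743 grip 0.0018482411333088553
tilt [-0.0004 -0.0007 -1.    ] q [ 0.3649  0.3159 -0.9008  1.7659  0.2661  1.1887 -0.2067]
tool y ang 23.244692477571895 spin needed -0.055307522428105216
inc [-0.0161 -0.0012  0.0084] norm 0.01820337408954914
```

View pics/d.png

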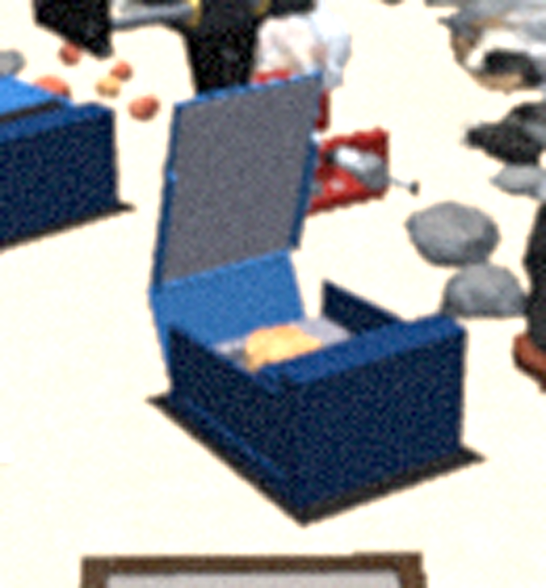

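The cover is folding and the hinge line hasn't moved (the spine still leans). I'll continue along the arc.

Call:
{"api": "step_arm", "payload": {
  "increments": [
    {"claw": 0,"tx": -0.008,"ty": -0.001,"tz": 0.004,"spin": 0},
    {"claw": 0,"tx": -0.016,"ty": -0.001,"tz": 0.008,"spin": 0},
    {"claw": 0,"tx": -0.023,"ty": -0.001,"tz": 0.011,"spin": 0},
    {"claw": 0,"tx": -0.03,"ty": -0.001,"tz": 0.016,"spin": 0},
    {"claw": 0,"tx": -0.036,"ty": -0.001,"tz": 0.02,"spin": 0},
    {"claw": 0,"tx": -0.041,"ty": -0.001,"tz": 0.026,"spin": 0},
    {"claw": 0,"tx": -0.046,"ty": -0.001,"tz": 0.032,"spin": 0},
    {"claw": 0,"tx": -0.05,"ty": -0.001,"tz": 0.038,"spin": 0}
  ]
}}

```text
time: 4.1
position: [0.5435, 0.1521, 0.275]
tool_rot: [1.727, 2.625, -0.0]
ft_force: [-0.5, 0.5, 0.0]
grip_width: 0.006
```

```bash
python3 go.py 0 0.025 0.081; python3 side.py e
```

```text
t 4.1 tip case x,y,z 0.0004888119234395855 0.0318646446031188 0.09303147222474825 world [0.5435 0.1521 0.275 ] F case -0.2708006535943831 0.682347647504967 0.04065234370028892 grip 0.006052433877987185
tilt [ 0.     -0.0001 -1.    ] q [ 0.412   0.362  -0.8623  1.7964  0.3032  1.1221 -0.1449]
tool y ang 23.319977262354467 spin needed 0.019977262354466063
inc [-0.0069 -0.0005  0.012 ] norm 0.013860685643881892
```

View pics/e.png

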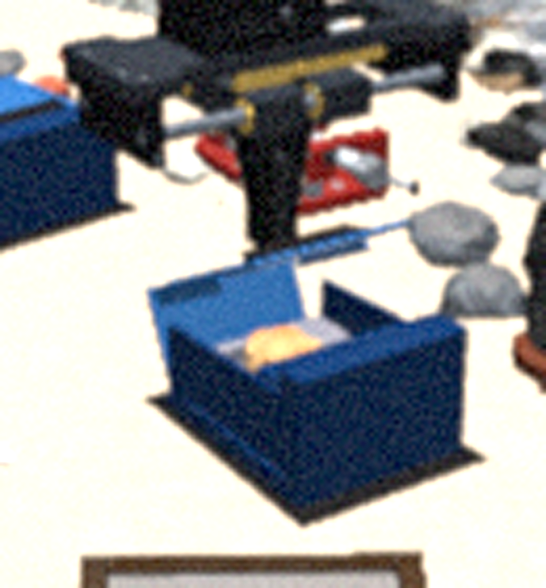

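The cover is nearly edge-on to the camera (rise about 0.5), the fingertip is just on the hinge side of the black step, and the spine is unmoved. I'll go on down.

Call:
{"api": "step_arm", "payload": {
  "increments": [
    {"claw": 0,"tx": -0.004,"ty": 0,"tz": 0.006,"spin": 0},
    {"claw": 0,"tx": -0.007,"ty": 0,"tz": 0.012,"spin": 0},
    {"claw": 0,"tx": -0.0085,"ty": 0,"tz": 0.017,"spin": 0},
    {"claw": 0,"tx": -0.0095,"ty": 0,"tz": 0.022,"spin": 0},
    {"claw": 0,"tx": -0.01,"ty": 0,"tz": 0.026,"spin": 0},
    {"claw": 0,"tx": -0.0105,"ty": 0,"tz": 0.029,"spin": 0},
    {"claw": 0,"tx": -0.0105,"ty": 0,"tz": 0.031,"spin": 0},
    {"claw": 0,"tx": -0.0105,"ty": 0,"tz": 0.031,"spin": 0}
  ]
}}

```text
time: 4.82
position: [0.5474, 0.1432, 0.2447]
tool_rot: [1.726, 2.625, -0.001]
ft_force: [0.5, 0.1, 0.2]
grip_width: 0.006
```

```bash
python3 go.py 0 0.021 0.061; python3 side.py f
```

```text
t 4.8167 tip case x,y,z 0.0004785771612665452 0.022121795765368022 0.06272554817992723 world [0.5474 0.1432 0.2447] F case 0.4765214640275173 -0.10199141397032509 0.22055110745022732 grip 0.005959745193520919
tilt [-0.0002 -0.0004 -1.    ] q [ 0.4052  0.4014 -0.8398  1.8191  0.338   1.0715 -0.1527]
tool y ang 23.35069927867467 spin needed 0.05069927867467072
inc [-0.0011 -0.0005  0.0017] norm 0.0021130495402933045
```

View pics/f.png

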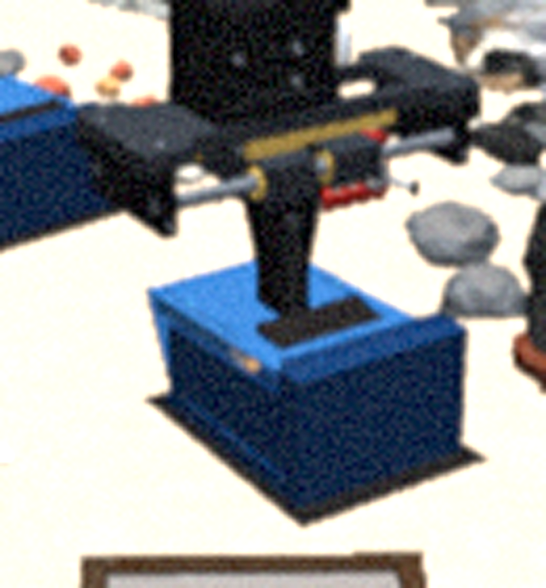

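The cover is nearly level, with the spine still leaning and the edge short of the lip. The black step (262–375, 297–345) is offset about 10 mm in case +x from the finger. I'll shift across and press.

Call:
{"api": "step_arm", "payload": {
  "increments": [
    {"claw": 0,"tx": 0,"ty": 0.005,"tz": 0,"spin": 0},
    {"claw": 0,"tx": 0,"ty": 0.01,"tz": 0.001,"spin": 0},
    {"claw": 0,"tx": 0,"ty": 0.01,"tz": 0.002,"spin": 0},
    {"claw": 0,"tx": 0,"ty": 0.01,"tz": 0.003,"spin": 0},
    {"claw": 0,"tx": 0,"ty": 0.01,"tz": 0.003,"spin": 0}
  ]
}}

```text
time: 5.28
position: [0.5569, 0.1476, 0.2442]
tool_rot: [1.726, 2.624, -0.003]
ft_force: [-7.5, -3.2, 18.6]
grip_width: 0.004
```

```bash
python3 go.py 0 0.021 0.061
```

```text
t 5.2833 tip case x,y,z 0.010754689699494243 0.022209520921697676 0.06223852861762599 world [0.5569 0.1476 0.2442] F case -8.202341070752025 0.02099083582470124 18.641150922541975 grip 0.004461004779017278
tilt [-0.0005 -0.0021 -1.    ] q [ 0.3864  0.4235 -0.832   1.794   0.3534  1.0812 -0.1643]
tool y ang 23.345431505436082 spin needed 0.04543150543608121
inc [-0.0012 -0.0108  0.0013] norm 0.010893128316930374
```

Call:
{"api": "step_arm", "payload": {
  "increments": [
    {"claw": 0,"tx": -0.002,"ty": 0,"tz": -0.0005,"spin": 0},
    {"claw": 0,"tx": -0.004,"ty": 0,"tz": -0.0005,"spin": 0},
    {"claw": 0,"tx": -0.006,"ty": 0,"tz": -0.0005,"spin": 0},
    {"claw": 0,"tx": -0.008,"ty": 0,"tz": -0.0005,"spin": 0},
    {"claw": 0,"tx": -0.01,"ty": 0,"tz": -0.0005,"spin": 0},
    {"claw": 0,"tx": -0.012,"ty": 0,"tz": -0.001,"spin": 0},
    {"claw": 0,"tx": -0.014,"ty": 0,"tz": -0.001,"spin": 0},
    {"claw": 0,"tx": -0.016,"ty": 0,"tz": -0.001,"spin": 0}
  ]
}}

```text
time: 5.95
position: [0.5625, 0.1377, 0.245]
tool_rot: [-1.719, -2.625, -0.01]
ft_force: [-6.9, 9.3, 13.0]
grip_width: 0.002
```

```bash
python3 go.py 0 0.021 0.061; python3 side.py g
```

```text
t 5.95 tip case x,y,z 0.012810166103490485 0.012352434834478827 0.06303221502109313 world [0.5625 0.1377 0.245 ] F case -2.698559580423063 11.296972591110592 12.988255400622421 grip 0.0019047196398841125
tilt [ 0.0006  0.0074 -1.    ] q [ 0.4057  0.4273 -0.831   1.7877  0.347   1.0786 -0.1355]
tool y ang 23.54629726235121 spin needed 0.2462972623512094
inc [ 0.0087 -0.0128  0.002 ] norm 0.015588798439357288
```

View pics/g.png

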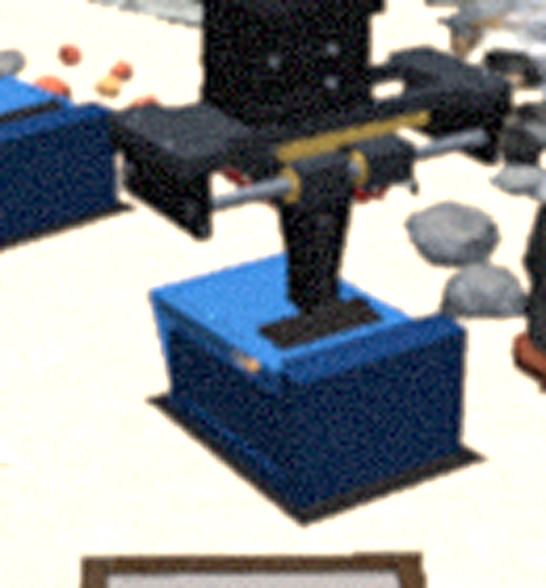

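The finger is now against the step (11 N along y) and the spine still leans. I'll push on.

Call:
{"api": "step_arm", "payload": {
  "increments": [
    {"claw": 0,"tx": -0.002,"ty": 0,"tz": 0,"spin": 0},
    {"claw": 0,"tx": -0.004,"ty": 0,"tz": 0,"spin": 0},
    {"claw": 0,"tx": -0.006,"ty": 0,"tz": 0,"spin": 0},
    {"claw": 0,"tx": -0.008,"ty": 0,"tz": -0.0003,"spin": 0},
    {"claw": 0,"tx": -0.01,"ty": 0,"tz": -0.0005,"spin": 0},
    {"claw": 0,"tx": -0.012,"ty": 0,"tz": -0.0005,"spin": 0},
    {"claw": 0,"tx": -0.014,"ty": 0,"tz": -0.0005,"spin": 0},
    {"claw": 0,"tx": -0.016,"ty": 0,"tz": -0.0005,"spin": 0}
  ]
}}

```text
time: 6.67
position: [0.5692, 0.1229, 0.2461]
tool_rot: [-1.72, -2.626, -0.01]
ft_force: [-6.5, 7.0, 15.0]
grip_width: 0.007
```

```bash
python3 go.py
```

```text
t 6.6667 tip case x,y,z 0.013366576695552686 -0.004067894036011521 0.0641453644133837 world [0.5692 0.1229 0.2461] F case -3.171827498326855 9.005296552031279 15.038360746229051 grip 0.006548973387847143
tilt [ 0.0019  0.0067 -1.    ] q [ 0.4258  0.4308 -0.8252  1.7792  0.3484  1.082  -0.108 ]
tool y ang 23.555003332101617 spin needed 0.25500333210161585
```

Call:
{"api": "step_arm", "payload": {
  "increments": [
    {"claw": 0,"tx": -0.0015,"ty": 0,"tz": 0,"spin": 0},
    {"claw": 0,"tx": -0.003,"ty": 0,"tz": 0,"spin": 0},
    {"claw": 0,"tx": -0.0045,"ty": 0,"tz": 0,"spin": 0},
    {"claw": 0,"tx": -0.006,"ty": 0,"tz": 0,"spin": 0},
    {"claw": 0,"tx": -0.0075,"ty": 0,"tz": 0,"spin": 0},
    {"claw": 0,"tx": -0.0085,"ty": 0,"tz": 0,"spin": 0},
    {"claw": 0,"tx": -0.0085,"ty": 0,"tz": 0,"spin": 0}
  ]
}}

```text
time: 7.25
position: [0.5718, 0.1173, 0.2462]
tool_rot: [-1.716, -2.625, -0.014]
ft_force: [-7.9, 10.9, 14.7]
grip_width: 0.004
```

```bash
python3 go.py; python3 side.py i
```

```text
t 7.25 tip case x,y,z 0.013532376460195391 -0.009577764463583858 0.06421722516474809 world [0.5718 0.1173 0.2462] F case -2.9218530806767675 13.139099571159296 14.740266508527188 grip 0.004282433870584336
tilt [ 0.0004  0.0101 -0.9999] q [ 0.4352  0.4338 -0.824   1.7753  0.3459  1.0832 -0.0937]
tool y ang 23.641204417056287 spin needed 0.3412044170562858
```

View pics/i.png

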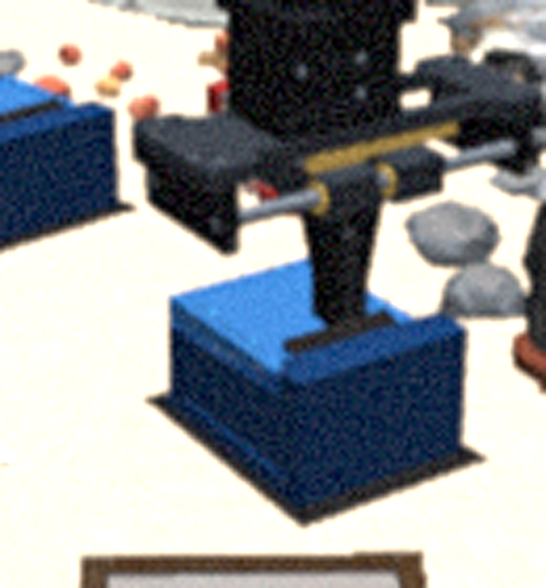

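The edge has gone under the lip and the spine looks upright (its left corner is vertical at x≈172). One more push to confirm the stop.

Call:
{"api": "step_arm", "payload": {
  "increments": [
    {"claw": 0,"tx": -0.0015,"ty": 0,"tz": 0,"spin": 0},
    {"claw": 0,"tx": -0.003,"ty": 0,"tz": 0,"spin": 0},
    {"claw": 0,"tx": -0.0045,"ty": 0,"tz": 0,"spin": 0},
    {"claw": 0,"tx": -0.005,"ty": 0,"tz": 0,"spin": 0},
    {"claw": 0,"tx": -0.005,"ty": 0,"tz": 0,"spin": 0}
  ]
}}

```text
time: 7.72
position: [0.5725, 0.1159, 0.2462]
tool_rot: [-1.711, -2.624, -0.017]
ft_force: [-10.9, 16.6, 17.6]
grip_width: 0.007
```

```bash
python3 go.py
```

```text
t 7.7167 tip case x,y,z 0.013506489847920643 -0.010301161592608094 0.06422161871723142 world [0.5725 0.1159 0.2462] F case -3.4291779453858804 19.556551775472315 17.553243182532565 grip 0.007243529255558069
tilt [-0.002   0.0144 -0.9999] q [ 0.4396  0.4358 -0.8251  1.7736  0.3421  1.0841 -0.0854]
tool y ang 23.787651054594633 spin needed 0.4876510545946324
```

The force rose from 13 to 20 N for only 0.7 mm of travel, so the spine is on its stop. I'll relieve the push and lift off.

Call:
{"api": "step_arm", "payload": {
  "increments": [
    {"claw": 0,"tx": 0.003,"ty": 0,"tz": -0.001,"spin": 0},
    {"claw": 0,"tx": 0.006,"ty": 0,"tz": -0.003,"spin": 0},
    {"claw": 0,"tx": 0.009,"ty": 0,"tz": -0.008,"spin": 0},
    {"claw": 0,"tx": 0.01,"ty": 0,"tz": -0.02,"spin": 0},
    {"claw": 0,"tx": 0.01,"ty": 0,"tz": -0.05,"spin": 0},
    {"claw": 0,"tx": 0.01,"ty": 0,"tz": -0.09,"spin": 0},
    {"claw": 0,"tx": 0.01,"ty": 0,"tz": -0.13,"spin": 0},
    {"claw": 0,"tx": 0.01,"ty": 0,"tz": -0.13,"spin": 0}
  ]
}}

```text
time: 8.38
position: [0.5731, 0.1154, 0.3822]
tool_rot: [1.721, 2.615, 0.013]
ft_force: [1.5, 0.6, 1.5]
grip_width: 0.005
```

```bash
python3 go.py; python3 side.py j
```

```text
t 8.3833 tip case x,y,z 0.01552618212817199 -0.014298781286295654 0.20025996819016942 world [0.5731 0.1154 0.3822] F case 1.6452705248696082 -0.08547791615114167 1.4947279194227208 grip 0.0054352718275888666
tilt [ 0.0138  0.001  -0.9999] q [ 0.4936  0.2963 -0.879   1.6328  0.2389  1.3101 -0.0164]
tool y ang 23.297794644621426 spin needed -0.0022053553785745805
```

View pics/j.png

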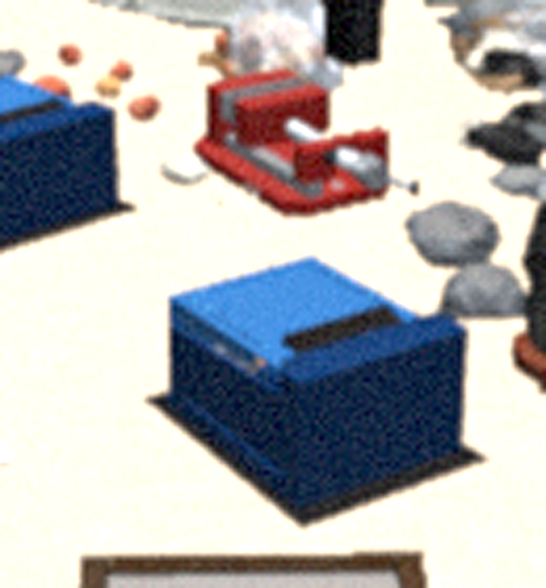

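Call:
{"api": "step_arm", "payload": {
  "increments": [
    {"claw": 0,"tx": 0,"ty": 0,"tz": 0,"spin": 0},
    {"claw": 0,"tx": 0,"ty": 0,"tz": 0,"spin": 0},
    {"claw": 0,"tx": 0,"ty": 0,"tz": 0,"spin": 0},
    {"claw": 0,"tx": 0,"ty": 0,"tz": 0,"spin": 0},
    {"claw": 0,"tx": 0,"ty": 0,"tz": 0,"spin": 0},
    {"claw": 0,"tx": 0,"ty": 0,"tz": 0,"spin": 0},
    {"claw": 0,"tx": 0,"ty": 0,"tz": 0,"spin": 0},
    {"claw": 0,"tx": 0,"ty": 0,"tz": 0,"spin": 0}
  ]
}}

```text
time: 9.1
position: [0.5706, 0.1145, 0.373]
tool_rot: [-1.726, -2.625, 0.0]
ft_force: [-0.1, 1.3, 0.9]
grip_width: 0.004
```

Run:
```python
from h import *
import cv2
from bench import workorder
a=np.deg2rad(23.3);X=np.array([np.cos(a),np.sin(a),0]);Y=np.array([-np.sin(a),np.cos(a),0]);O=np.array([.5557,.1226,0])
G=lambda u,v:(230+u/4.2,150+v/4.2)
for n,q,z in(("hinge L",(172,298),.064),("hinge R",(312,259),.064),("step front-L",(285,345),.071),("step R",(393,308),.071)):
    p=onz("side",G(*q),z)-O;print(n,"case x,y mm",(p@X*1e3).round(1),(p@Y*1e3).round(1))
j=cv2.imread("pics/raw_j.png").astype(int);k=imaging.get_image("side").astype(int)
d=np.abs(j-k).max(2)[205:275,265:345];print("change: mean",d.mean(),"max",d.max())
```

```text
hinge L case x,y mm -43.9 56.0
hinge R case x,y mm 43.0 57.7
step front-L case x,y mm -30.6 -30.7
step R case x,y mm 35.8 -25.6
change: mean 6.266071428571428 max 30
```

```bash
python3 -c "
from bench import workorder;print(workorder.close_job())"
```

```text
the job is handed in; nothing more can be done
None
```

The case is closed and handed in at about 9 s of the 45 s allowed; no verdict was reported. With the fingers shut, I folded the cover down from outside along its arc while the spine still leaned. I then pressed it on the ledge with 13–19 N and pushed the black step about 20 mm toward the lip.

**Checks that passed**
- **Stop reached:** at the end of the push the force rose from 13 to 20 N for only 0.7 mm of travel, so the spine was on its upright stop.
- **Cover held after release:** in the side view the edge was still under the lip. The step and the upper-hinge corner stayed where they were while pressed. A second image about 0.7 s later differed only slightly (6 grey levels on average, which I took for image noise).
- **Robot clear:** the fingertips were about 190 mm above the table, and the wrist force was about 1.5 N.

**Checks that disagreed or were not made**
- **Hinge position:** it measured y ≈ 57 mm in the case's frame, where 62 mm was expected. It had measured 87 mm before the push, so it appears to have moved 30 mm against the 19–25 mm given. I put this down to my case origin and to picking a corner rather than the hinge axis.
- **Tuck depth:** I did not measure directly how far the edge sits under the lip.
- **Agate and other objects:** I did not measure them. The fingers stayed outside the cover, and nothing looked moved in the side-view crops.

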